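# Step the channel selector to the terminated output and press the transfer key

### The job

With the fingertips only, push the black tab on the selector dial round, gently, until it clicks in pointing at the tall terminator plug, and leave it there. Only when it points there, press the round key on the same housing fully down and let it spring back. Grasp and lift nothing, and leave everything else on the desk undisturbed.

Things in the scene. Friction and masses are not known exactly. Their poses are not given: they have to be found in the camera images.
- selector_base: channel selector: a round grey metal housing 210 mm across and 45 mm high, fixed to the desk. Origin on the dial axis at desk level; z up. x points from the axis to the standby station, which bears only a flat black bar. Four stations stand 90 mm from the axis, at -0.7, 0, +0.7 and +1.4 rad from x, counter-clockwise seen from above.
- selector (a joint): turning of the dial, rad, counter-clockwise seen from above; 0 = tab at standby, where it starts. Sprung detents at -0.7, 0, +0.7 and +1.4 rad, exactly at the stations: let go near one, the dial is drawn into it within about 0.5 s (to 0.05 rad); pushed past the middle between two it runs on into the next. Takes 2 to 6 N at the tab; stops at -0.95 and +1.65.
- tab (a point): middle of the tab: a black upright radial fin on the dial, 8 mm thick, 24 to 60 mm from the dial axis, its top 87 mm above the desk. This point is 48 mm from the axis, 70 mm above the desk; x points outward along the fin, y across it, z up. The dial is bare on both sides of the fin, save a steel hub 28 mm across and 4 mm high in its centre.
- pointer (a point): imaginary point turning with the dial, 90 mm from the axis straight out along the tab: it is at a station when the tab points there. The dial is an aluminium disc 114 mm across, its top 54 mm above the desk.
- terminator: the tall steel terminator plug: an upright ribbed pin, 17 mm across and 36 mm high, standing fixed on the housing at the -0.7, +0.7 or +1.4 rad station (it varies). Origin in the centre of its foot, 45 mm above the desk.
- blank_a: flat steel blanking cap, 20 mm across, 5 mm high, at another station; fixed; origin under its centre
- blank_b: flat steel blanking cap like blank_a, at the remaining station
- key (a joint): travel of the round key, m: 0 up, 0.006 fully down; it springs back. Fully down takes about 5 N.
- key_top (a point): centre of the top face of the key (26 mm across), 67 mm above the desk, in a black collar 42 mm across and 57 mm high, standing on the same housing across from the stations, 82 mm from the dial axis; pressed straight down
- solder_spool: spool of solder, 55x98x28 mm; a loose bystander, lying on the desk; origin at the centre of its underside
- tweezers: pale metal tweezers, 120 mm long, 9 mm high; a loose bystander, lying on the desk; origin at the centre of its underside
- side_cutters: red-handled side cutters, 131 mm long; a loose bystander, lying on the desk; origin at the centre of its underside
- tape_roll: flat roll of tape, 92 mm across, 12 mm high; a loose bystander, lying on the desk; origin at the centre of its underside
- marker_b: white and blue pen, 135 mm long; a loose bystander, lying on the desk; origin at the centre of its underside
- flux_syringe: pale yellow syringe, 126 mm long; a loose bystander, lying on the desk; origin at the centre of its underside

How it is judged:
On the way, in this order (a step that is already met when the one before it is completed fails the run):
1. the tab rests pointing at the tall plug (horizontal distance between pointer and terminator below 0.013 m and velocity of joint selector between -0.15 and 0.15 rad/s), for 0.3 s.
2. the key is pressed down (horizontal distance between pointer and terminator below 0.013 m and value of joint key above 0.0045 m), for 0.05 s.
At the end, for the whole second after the job is handed in: The tab rests pointing at the terminator plug (the point 90 mm out along the tab within 13 mm of the plug's centre, from above); the key was pressed at least 4.5 mm while it pointed there and is up again; loose bystanders are within 30 mm of their places (horizontal distance between pointer and terminator below 0.013 m and velocity of joint selector between -0.1 and 0.1 rad/s and value of joint key below 0.0015 m and distance of each of solder_spool, tweezers, side_cutters, tape_roll, marker_b, flux_syringe from where it was at the start of the episode below 0.03 m); the robot touches nothing.
It fails at once if the key pressed (over 2.5 mm) while the tab does not point at the plug (value of joint key above 0.0025 m and not (horizontal distance between pointer and terminator below 0.013 m)).
It fails at once if the dial pushed or squeezed with over 30 N (contact force between the fingers and selector above 30 N).
It fails at once if a loose bystander lifted or moved over 30 mm (distance of any of solder_spool, tweezers, side_cutters, tape_roll, marker_b, flux_syringe from where it was at the start of the episode above 0.03 m).
It also fails if it takes over 48 s, if anything falls off the work surface, if the arm or the gripper's body presses on something with over 40 N, if the wrist force passes 120 N, or if a joint passes its speed limit or range.

### The arm

A 6-joint arm with a two-finger parallel gripper is mounted at the origin on a cart in front of the work surface, level with it; the furniture and walls round the work are solid. World frame = base frame: x ahead of the robot, y to its left, z up, the work surface at z = 0. Lengths are in m, angles in rad, forces in N, time in s.
With the tool pointing down it reaches from about 0.35 to 0.875 m from the base axis. Payload 4.2 kg.
Tool frame: the origin (TCP) lies on the centre line of the jaws, within the pads' length; the fingertips stand 19 mm ahead of it and the grasp point (between the pads) is the TCP; z points along the fingers, y is the line along which they close (so a half turn about z gives the same grasp; the last joint's range is limited). The gripper opens to 85 mm and grips with 20 to 120 N. Pads are 22 mm wide; open, the fingers measure 114 mm over their backs; the gripper's body (76 mm by 85 mm) begins 54 mm behind the grasp point. The pads swing forward as they close: fully open they stand 13 mm farther back than shut.
Start: joints at [1.6, 0.385, 0.008, 0, -1.194, -0.259], TCP at [0.142, 0.609, 0.25] pointing down, gripper open.
Joint ranges: [-3.14, 3.14], [-1.21, 2.06], [-1.07, 1.41], [-3.16, 2.05], [-2.99, -0.16], [-3.1, 3.1]. Speed limits (rad/s): [2.79, 2.79, 3.14, 3.14, 3.14, 3.14].

### API

Orientations are given as a rotation vector (axis times angle).
In Python, from station import manip gives the robot as it stands.
- The arm moves only by the tool jog_arm, never from a script. Its argument "deltas" is a list of rows, each a list of 7 numbers: the gripper's target within -1 to 1 (fully open at 1, half-way at 0, shut at -1), then the shift along the tool's x, y, z in cm, then the turn, a rotation vector about the tool's x, y, z in degrees. A call has 1 to 5 rows; each row is the pose to reach, as a shift and turn from the pose commanded when the call began, along the tool's axes at that moment; what a row does not reach only later rows make up. A row lasts 1/8 s, in which the tool goes at most 62.5 mm and 10.7 degrees, less where a joint would pass 70% of its speed; a pose out of reach is approached as far as the arm can. A call with a gripper value outside its range is refused whole. The fingers move at their own pace and stop on an object; the grip force is fixed at half the most. Time passes only in rows, so rows that repeat a pose let the fingers close. It gives the time, the measured TCP pose, the force, the opening and the grip force at its end, in the units of the state.
- manip.state(): the state, without advancing time (a new reading comes with each control period).
- manip.snapshot(name): name is "side" or "top" or "wrist"; returns a dict with "color" (400x640x3 uint8, blue, green, red), "z_map" (400x640 float32, m along the optical axis (not along the pixel's ray), 0 where there is no reading), "fx", "fy", "cx", "cy" (pixels), "rvec" (rotation vector, rad) and "tvec" (3), from world to camera coordinates, as OpenCV has them. Camera axes: x right, y down, z forward; pixel columns grow to the right and rows downward; lengths in m; the calibration is good to about 2 mm. A picture is of the moment at which its call begins.
- manip.job_done(): hands the job in; it is judged then, once.
The state is a dict: "clock": time; "joint_positions": joint angles; "qvel": joint speeds; "tau": joint torques, N m; "ee_pos": TCP position; "tool_rot": TCP orientation; "contact_force": force on the tool from outside, world axes, zero at the start; "wrist_torque": the same for the moment, N m; "width": finger opening in m; "gripper_force": force on a finger pad.
Only numpy, scipy, OpenCV 4.12 (cv2) and the standard library are available. Lean on these libraries where they do the work, as an engineer would, in place of code of your own. Each camera call takes 0.05 s, during which the arm holds its last target. There are 200 camera calls.

## Working session

There is one attempt and no reset: what is moved stays moved. The work goes in short steps, Python scripts to look and compute and a tool call to move; the robot and the scene stay as the last step left them, time stands still between calls to the robot, and variables do not carry over. Pictures are saved under pics/ and viewed, at most 10 in all, crops included, and the job is handed in when it is done.

Besides the shell and the picture viewer there is one more tool, called after "Call:" by a JSON object that holds its "op" and its "data", one argument or row to a line. jog_arm: Moves the arm, as the interface text tells. Its arguments: {"type":"object","properties":{"deltas":{"type":"array","items":{"type":"array","items":{"type":"number"}}}},"required":["deltas"]}

```bash
mkdir -p pics
cat > h.py <<'E'
import numpy as np, cv2
from station import manip
def snap(n,f):
    s=manip.snapshot(n); cv2.imwrite(f'pics/{f}.png',s['color']); np.savez(f'pics/{f}.npz',**s); return s
def world(s,u,v,z=None):
    R=cv2.Rodrigues(np.array(s['rvec'],float))[0]; t=np.array(s['tvec'],float).ravel()
    r=np.array([(u-s['cx'])/s['fx'],(v-s['cy'])/s['fy'],1.])
    c=-R.T@t; d=R.T@r
    k=(z-c[2])/d[2] if z is not None else float(s['z_map'][int(v),int(u)])
    return c+k*d
E
python3 - <<'E'
from h import *
snap('top','t0');snap('side','s0');s=manip.state();print(s)
E
```

```text
{'clock': 0.1, 'joint_positions': array([ 1.59961966e+00,  3.85516689e-01,  6.75729200e-03, -4.18790064e-04,
       -1.19397884e+00, -2.58608335e-01]), 'qvel': array([-0.00023688, -0.00287981,  0.00489221,  0.00152509,  0.00111626,
       -0.00085247]), 'tau': array([-1.60452928e-04, -3.93318415e+01,  1.88930869e+01,  4.19785157e+00,
       -2.54712308e-03,  4.71419511e-06]), 'ee_pos': array([0.14222509, 0.60811385, 0.24930894]), 'tool_rot': array([ 3.11888807e+00, -3.60166047e-01, -1.68159650e-04]), 'contact_force': array([-0.46410644, -0.11736603, -0.12877133]), 'wrist_torque': array([ 0.02599459, -0.04214165, -0.02689308]), 'gripper_force': 0.0, 'width': 0.0849612250201782}
```

View pics/t0.png

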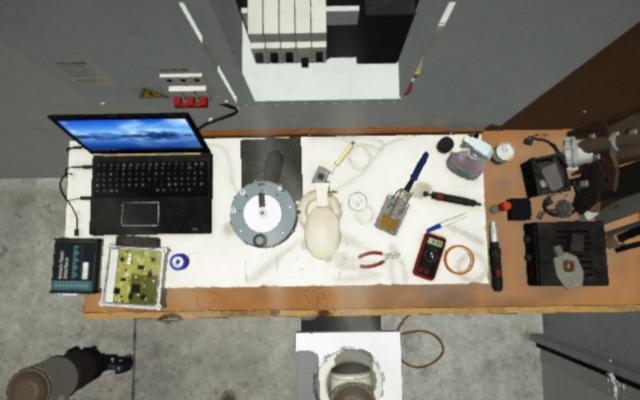

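View pics/s0.png

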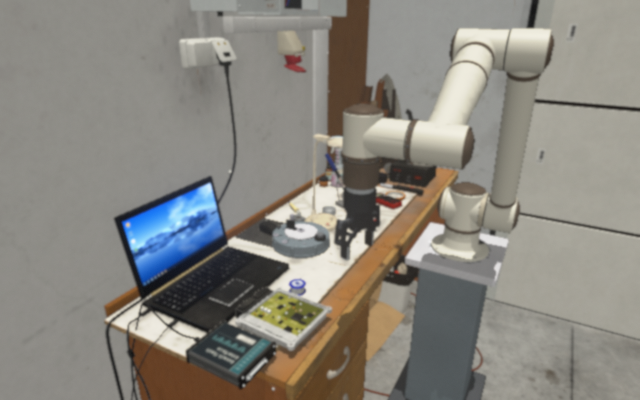

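The top view shows the selector at about (266,213), with the key near (260,240) and the tab near (262,195). The bystanders lie to the right. I'll enlarge that area.

Run:
```python
from h import *
s=dict(np.load('pics/t0.npz'))
c=s['color'][130:260,215:365];cv2.imwrite('pics/t0c.png',cv2.resize(c,None,fx=5.3,fy=4.6*1,interpolation=cv2.INTER_CUBIC)[:, :]) if 0 else cv2.imwrite('pics/t0c.png',cv2.resize(s['color'][135:255,215:355],None,fx=5,fy=5,interpolation=cv2.INTER_CUBIC))
s2=dict(np.load('pics/s0.npz'))
cv2.imwrite('pics/s0c.png',cv2.resize(s2['color'][190:290,230:390],None,fx=5,fy=5,interpolation=cv2.INTER_CUBIC))
for p in [(266,213),(260,240),(262,195),(350,370)]: print(world(s,*p),world(s,*p,0.05))
```

```text
[0.50813009 0.23871387 0.06056283] [0.50912009 0.24002957 0.05      ]
[0.42736667 0.25595902 0.06574412] [0.4279369  0.25812187 0.05      ]
[0.56195519 0.24991512 0.06684281] [0.5641908  0.25215775 0.05      ]
[0.08252125 0.00313181 0.20157705] [ 0.04712332 -0.00421196  0.05      ]
```

View pics/t0c.png

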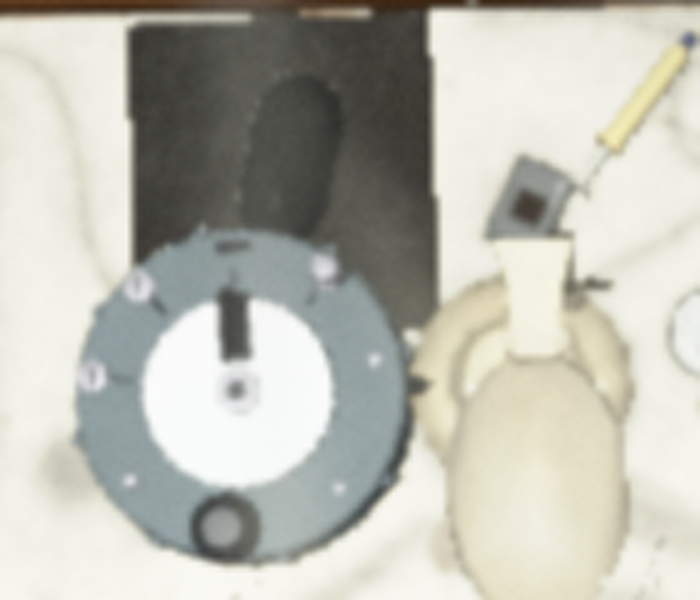

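View pics/s0c.png

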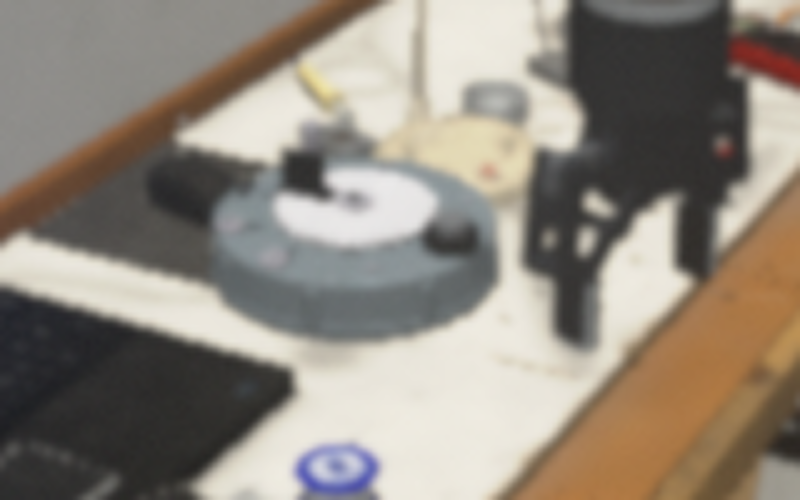

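Run:
```python
from h import *
s=dict(np.load('pics/t0.npz'))
np.set_printoptions(precision=3,suppress=True,linewidth=200)
def g(u0,u1,v0,v1,st):
    for v in range(v0,v1,st): print(v,*['%4d'%round(1000*world(s,u,v)[2]) if s['z_map'][v,u]>0 else '  --' for u in range(u0,u1,st)])
g(274,286,182,198,1);print();g(236,248,186,198,1);print();g(296,350,160,262,6)
# axis from disc top: bright pixels at 54mm ; housing centre; key; tab
c=s['color'].astype(int)
def w(u,v,z): return world(s,215+u/5-.4,135+v/5-.4,z)
for n,u,v,z in [('hub',237,390,.058),('standby',233,245,.046),('term?',325,268,.08),('term?low',325,268,.05),('+.7',138,287,.05),('+1.4',92,377,.05),('key',223,525,.067),('tabin',236,357,.087),('tabout',234,292,.087),('house L',76,395,.045),('house R',405,385,.045),('bot',240,562,.045)]: print(n,w(u,v,z))
R=cv2.Rodrigues(s['rvec'])[0];print('cam',-R.T@s['tvec'].ravel(),s['fx'])
```

```text
182   14   11    2   -2   -3    5   -1   -1    0    4    1   -1
183   46   40   42    0    5   -2   -6   -2    1    4   -2    1
184   44   41   42   48   41   37   36   39    1    1    2    6
185   40   --   45   43   37   37   42   39    3    1    6    4
186   36   47   38   42   81   81   75   75   34    2    4   -6
187   42   43   43   75   78   82   78   85   65   39    4   -2
188   41   36   45   81   76   81   75   84   79   47   44   -4
189   45   44   45   82   79   81   80   81   74   48   44   40
190   44   43   42   41   77   77   82   75   61   46   42   43
191   39   45   46   49   48   67   69   63   52   49   42   41
192   45   48   45   43   42   49   50   56   45   42   38   47
193   45   50   40   41   44   41   43   43   47   42   46   43
194   43   41   41   40   46   40   40   48   47   45   --   49
195   38   40   52   40   41   48   48   46   46   48   44   42
196   46   40   40   47   42   45   41   42   43   34   50   44
197   38   51   40   36   46   44   46   44   42   45   42   41

186   -6  -10   -4    0   -1    2    3   -2   -5   45   49   43
187    1   
[... 1179 characters left out ...]
  -1
220   23   24  347  356  357  360  349  345   -4
226    2   -2  352  359  363  357  352  348   -1
232   -2    0  354  357  358  358  359  350   -2
238   -7    2  353  360  363  358  353  349   -4
244   -6    1  349  359  356  360  355  345    0
250    0   -1  344  354  354  358  350   -2   -4
256   -2   -3   -5  347  349  352   -1   -9   -7
hub [0.51  0.251 0.058]
standby [0.6   0.255 0.046]
term? [0.58  0.196 0.08 ]
term?low [0.584 0.199 0.05 ]
+.7 [0.574 0.312 0.05 ]
+1.4 [0.52 0.34 0.05]
key [0.429 0.258 0.067]
tabin [0.527 0.248 0.087]
tabout [0.565 0.249 0.087]
house L [0.509 0.351 0.045]
house R [0.513 0.151 0.045]
bot [0.407 0.251 0.045]
cam [0.377 0.064 1.462] 469.24748861104644
```

The depth map puts the tall plug, about 80 mm high, at the -0.7 rad station. The dial axis is near (0.511,0.251) and standby points roughly along +x. A lamp head to the right, at z≈0.35, has to be avoided. I'll close the gripper and approach the +y face of the tab from the left.

Call:
{"op": "jog_arm", "data": {
  "deltas": [
    [-1,4.6,2.1,0,0,0,0],
    [-1,9.2,4.2,0,0,0,0],
    [-1,13.8,6.3,0,0,0,0],
    [-1,18.4,8.4,0,0,0,0],
    [-1,23.0,10.5,0,0,0,0]
  ]
}}

```text
clock: 0.72
ee_pos: [0.3433, 0.4526, 0.2499]
tool_rot: [3.12, -0.36, -0.001]
contact_force: [-0.1, 1.0, -0.6]
width: -0.0
gripper_force: 0.0
```

Call:
{"op": "jog_arm", "data": {
  "deltas": [
    [-1,4.6,2.1,0,0,0,0],
    [-1,9.2,4.2,0,0,0,0],
    [-1,13.8,6.3,0,0,0,0],
    [-1,18.4,8.4,3,0,0,0],
    [-1,23.5,10.4,6,0,0,0]
  ]
}}

```text
clock: 1.35
ee_pos: [0.5485, 0.2981, 0.1897]
tool_rot: [-3.12, 0.359, -0.0]
contact_force: [0.7, 0.4, -0.3]
width: -0.0001
gripper_force: 0.0
```

Run:
```python
from h import *
a=snap('wrist','w1')['color'];s=snap('side','s1');b=cv2.resize(s['color'][130:290,230:390],None,fx=2.5,fy=2.5,interpolation=cv2.INTER_CUBIC)
cv2.imwrite('pics/c1.png',np.hstack([cv2.resize(a,(400,250)),cv2.resize(b,(400,400))[:250]]) if 0 else np.hstack([cv2.copyMakeBorder(a[:, 120:520],0,0,0,0,0),b]))
s=manip.state();print(s['ee_pos'])
```

```text
[0.54864786 0.29463039 0.18506144]
```

View pics/c1.png

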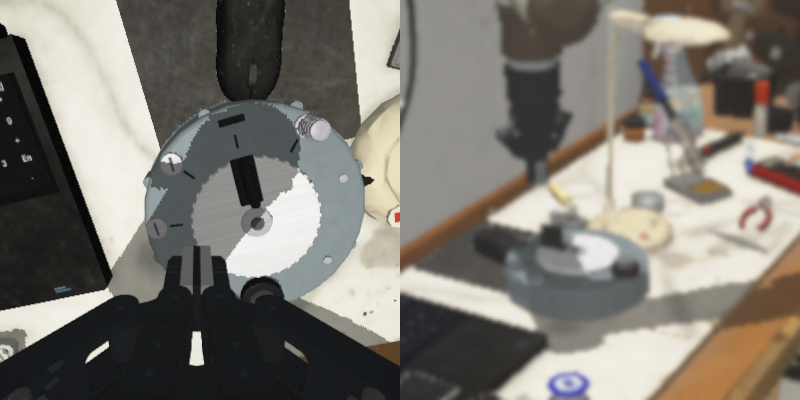

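The wrist picture confirms the ribbed tall plug at crop (313,127), clockwise of the tab. The hub is at (257,223), the tab at (246,182) and the fingertips at (197,250).

Run:
```python
from h import *
np.set_printoptions(precision=4,suppress=True)
s=dict(np.load('pics/w1.npz'))
for n,u,v,z in [('hub',257,223,.058),('plugtop',318,127,.081),('+.7',172,160,.05),('+1.4',157,228,.05),('standby',231,120,.046),('tab outer top mid',241,157,.087),('finger L',188,250,None),('finger R',207,250,None),('tip',190,245.,None)]:
    print(n,world(s,u+120,v,z), world(s,u+120,v)[2])
for p in [(180,270),(188,250),(190,247),(206,250),(212,270)]: print(p,world(s,p[0]+120,p[1]))
```

```text
hub [0.5106 0.2522 0.058 ] 0.0627035977751092
plugtop [0.585  0.1991 0.081 ] 0.08111110640244704
+.7 [0.5803 0.3116 0.05  ] 0.0499086902320377
+1.4 [0.5228 0.3406 0.05  ] 0.05025016932453685
standby [0.6008 0.2563 0.046 ] 0.04855501624523956
tab outer top mid [0.5775 0.2579 0.087 ] 0.04514968726105395
finger L [0.5594 0.2995 0.1792] 0.17923384295479494
finger R [0.557  0.2908 0.1787] 0.1786908236900931
tip [0.4972 0.316  0.0455] 0.04548416750870904
(180, 270) [0.5552 0.304  0.1888]
(188, 250) [0.5594 0.2995 0.1792]
(190, 247) [0.5589 0.2987 0.1756]
(206, 250) [0.5572 0.2912 0.1788]
(212, 270) [0.5566 0.2893 0.1965]
```

Call:
{"op": "jog_arm", "data": {
  "deltas": [
    [-1,0,0,3,0,0,0],
    [-1,0,0,6,0,0,0],
    [-1,0,0,8.5,0,0,0],
    [-1,0,0,9.7,0,0,0],
    [-1,0,0,9.7,0,0,0]
  ]
}}

```text
clock: 2.08
ee_pos: [0.5471, 0.2992, 0.0928]
tool_rot: [3.12, -0.359, -0.001]
contact_force: [-0.9, -0.4, 1.2]
width: -0.0001
gripper_force: 0.0
```

Call:
{"op": "jog_arm", "data": {
  "deltas": [
    [-1,0.3,0.5,0.2,0,0,0],
    [-1,0.5,1.0,0.2,0,0,0],
    [-1,0.6,1.5,0.2,0,0,0],
    [-1,0.7,1.9,0.2,0,0,0],
    [-1,0.7,2.0,0.2,0,0,0]
  ]
}}

```text
clock: 2.7
ee_pos: [0.5498, 0.2777, 0.0915]
tool_rot: [-3.121, 0.361, -0.0]
contact_force: [0.7, -0.1, 0.6]
width: 0.0
gripper_force: 0.0
```

Call:
{"op": "jog_arm", "data": {
  "deltas": [
    [-1,0.05,0.2,0,0,0,0],
    [-1,0.1,0.4,0,0,0,0],
    [-1,0.15,0.6,0,0,0,0],
    [-1,0.2,0.8,0,0,0,0],
    [-1,0.25,1.0,0,0,0,0]
  ]
}}

```text
clock: 3.32
ee_pos: [0.5502, 0.2686, 0.0914]
tool_rot: [-3.119, 0.359, -0.002]
contact_force: [-0.4, 4.3, -0.9]
width: 0.0003
gripper_force: 2.0
```

Call:
{"op": "jog_arm", "data": {
  "deltas": [
    [-1,0.05,0.2,0,0,0,0],
    [-1,0.1,0.4,0,0,0,0],
    [-1,0.15,0.6,0,0,0,0],
    [-1,0.2,0.8,0,0,0,0],
    [-1,0.25,1.0,0,0,0,0]
  ]
}}

```text
clock: 3.95
ee_pos: [0.5497, 0.2568, 0.0913]
tool_rot: [3.12, -0.36, -0.001]
contact_force: [-0.4, 1.2, -0.6]
width: -0.0004
gripper_force: 0.9
```

Call:
{"op": "jog_arm", "data": {
  "deltas": [
    [-1,0.05,0.2,0,0,0,0],
    [-1,0.1,0.4,0,0,0,0],
    [-1,0.15,0.6,0,0,0,0],
    [-1,0.2,0.8,0,0,0,0],
    [-1,0.2,0.9,0,0,0,0]
  ]
}}

```text
clock: 4.58
ee_pos: [0.55, 0.2481, 0.0913]
tool_rot: [-3.121, 0.36, -0.0]
contact_force: [0.6, 1.4, 0.6]
width: -0.0003
gripper_force: 0.3
```

Run:
```python
from h import *
a=snap('wrist','w2')['color'];cv2.imwrite('pics/w2c.png',a[80:320,180:520])
print(manip.state()['ee_pos'])
```

```text
[0.55001615 0.24811368 0.09136978]
```

View pics/w2c.png

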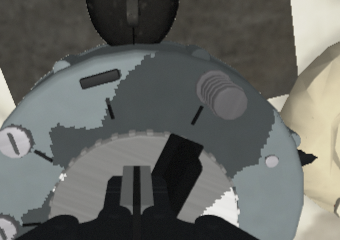

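The tab, at crop (180,175), appears to have run on to the plug station mark at (197,115). I'll back away sideways and up, then check.

Call:
{"op": "jog_arm", "data": {
  "deltas": [
    [-1,-0.2,-0.8,0,0,0,0],
    [-1,-0.5,-2.0,0,0,0,0],
    [-1,-0.6,-2.6,-2,0,0,0],
    [-1,-0.6,-2.6,-5,0,0,0],
    [-1,-0.6,-2.6,-8,0,0,0]
  ]
}}

```text
clock: 5.25
ee_pos: [0.5499, 0.276, 0.172]
tool_rot: [3.121, -0.359, -0.0]
contact_force: [0.4, 0.2, 0.0]
width: 0.0
gripper_force: 0.0
```

Run:
```python
from h import *
a=snap('wrist','w3')['color'];cv2.imwrite('pics/w3c.png',cv2.resize(a[60:360,200:520],None,fx=1.8,fy=1.8))
print(manip.state()['ee_pos'])
```

```text
[0.55211367 0.27713059 0.17699435]
```

View pics/w3c.png

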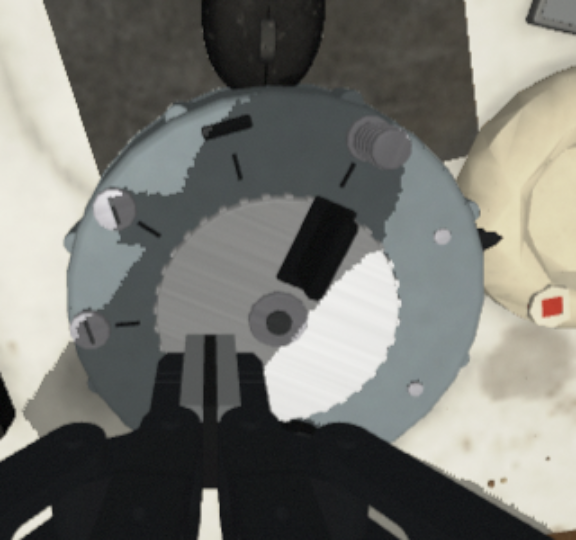

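The tab points at the mark and plug at (378,143). Next I'll move above the key at about (0.429,0.258).

Call:
{"op": "jog_arm", "data": {
  "deltas": [
    [-1,-3,1.2,0,0,0,0],
    [-1,-7,2.8,0,0,0,0],
    [-1,-10.5,4.2,0,0,0,0],
    [-1,-11.5,4.7,0,0,0,0],
    [-1,-11.5,4.7,3,0,0,0]
  ]
}}

```text
clock: 5.92
ee_pos: [0.4286, 0.2575, 0.1435]
tool_rot: [-3.115, 0.356, -0.008]
contact_force: [-0.1, 0.1, -1.3]
width: -0.0001
gripper_force: 0.0
```

Run:
```python
from h import *
a=snap('wrist','w4')['color'];b=snap('side','s4')['color'][190:270,270:390]
cv2.imwrite('pics/c4.png',np.hstack([a[100:400,120:520],cv2.resize(b,(400,267))[:].copy() if 0 else cv2.copyMakeBorder(cv2.resize(b,(400,267)),0,33,0,0,0)]))
print(manip.state()['ee_pos'])
```

```text
[0.42631706 0.2547695  0.13912647]
```

View pics/c4.png

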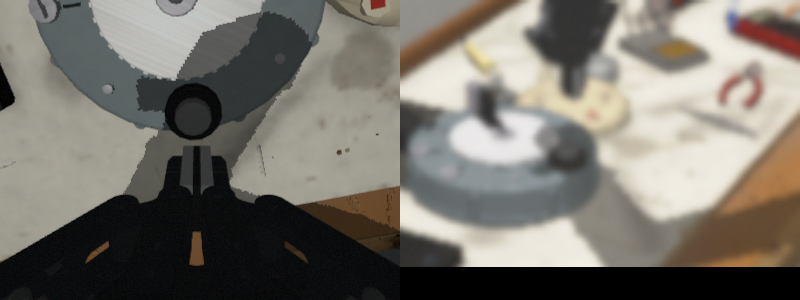

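The key is clear at crop (192,116), which is full-frame (312,216).

Run:
```python
from h import *
s=dict(np.load('pics/w4.npz'))
k=world(s,312,216,.067);print(k,world(s,312,216),world(s,317,265))
p=manip.state();R=cv2.Rodrigues(p['tool_rot'])[0];print(p['ee_pos'],R.T@(k-p['ee_pos'])*100)
```

```text
[0.43129982 0.2601557  0.067     ] [0.43065487 0.26034035 0.06526588] [0.43884921 0.25466345 0.14760076]
[0.42631706 0.2547695  0.13912647] [ 0.38280961 -0.66857198  7.20882306]
```

Call:
{"op": "jog_arm", "data": {
  "deltas": [
    [-1,0.3,-0.5,1,0,0,0],
    [-1,0.3,-0.5,2.5,0,0,0],
    [-1,0.3,-0.5,4,0,0,0],
    [-1,0.3,-0.5,4.6,0,0,0],
    [-1,0.3,-0.5,4.6,0,0,0]
  ]
}}

```text
clock: 6.65
ee_pos: [0.4319, 0.2598, 0.0952]
tool_rot: [3.121, -0.36, 0.0]
contact_force: [0.3, -0.0, -0.5]
width: 0.0001
gripper_force: 0.0
```

Call:
{"op": "jog_arm", "data": {
  "deltas": [
    [-1,0,0,0.2,0,0,0],
    [-1,0,0,0.4,0,0,0],
    [-1,0,0,0.6,0,0,0],
    [-1,0,0,0.8,0,0,0],
    [-1,0,0,0.9,0,0,0]
  ]
}}

```text
clock: 7.28
ee_pos: [0.4314, 0.2595, 0.0862]
tool_rot: [3.121, -0.36, -0.0]
contact_force: [-0.5, 0.7, -0.3]
width: 0.0
gripper_force: 0.0
```

Call:
{"op": "jog_arm", "data": {
  "deltas": [
    [-1,0,0,0.15,0,0,0],
    [-1,0,0,0.3,0,0,0],
    [-1,0,0,0.45,0,0,0],
    [-1,0,0,0.6,0,0,0],
    [-1,0,0,0.6,0,0,0]
  ]
}}

```text
clock: 7.9
ee_pos: [0.4314, 0.2595, 0.0804]
tool_rot: [3.121, -0.36, -0.0]
contact_force: [-2.0, -1.0, 4.4]
width: -0.0
gripper_force: 2.3
```

Call:
{"op": "jog_arm", "data": {
  "deltas": [
    [-1,0,0,0.1,0,0,0],
    [-1,0,0,0.15,0,0,0],
    [-1,0,0,0.2,0,0,0],
    [-1,0,0,0.2,0,0,0]
  ]
}}

```text
clock: 8.4
ee_pos: [0.4315, 0.2595, 0.0799]
tool_rot: [3.121, -0.359, 0.001]
contact_force: [-5.9, -1.4, 14.8]
width: -0.0002
gripper_force: 7.5
```

The key has bottomed out: the force rose to 14.8 N with no further travel. I'll release it and retreat upward.

Call:
{"op": "jog_arm", "data": {
  "deltas": [
    [-1,0,0,-1,0,0,0],
    [-1,0,0,-3,0,0,0],
    [-1,0,0,-6,0,0,0],
    [-1,0,0,-9,0,0,0],
    [-1,0,0,-9,0,0,0]
  ]
}}

```text
clock: 9.02
ee_pos: [0.4326, 0.2607, 0.1704]
tool_rot: [-3.116, 0.359, -0.006]
contact_force: [-0.6, -0.0, -0.7]
width: -0.0006
gripper_force: 0.0
```

Run:
```python
from h import *
a=snap('wrist','w5')['color'];b=snap('top','t5')['color'][135:255,215:355]
cv2.imwrite('pics/c5.png',np.hstack([a[0:360,120:520],cv2.resize(b,(400,360),interpolation=cv2.INTER_CUBIC)]))
s=manip.state();print(s['ee_pos'],s['contact_force'])
```

```text
[0.431137   0.25937845 0.16778858] [-0.10876433 -0.46430789 -0.88818143]
```

View pics/c5.png

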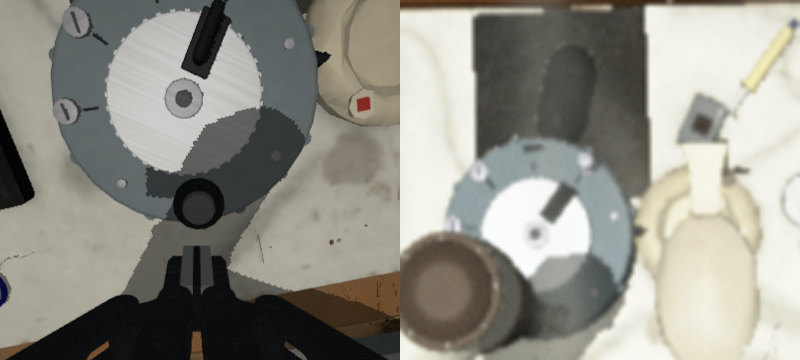

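The top view shows the tab at (558,202) in line from the hub (536,233) to the plug (585,160). The key is up and the arm is clear, so I'll hand the job in.

```bash
python3 -c "
from station import manip
print(manip.job_done())"
```

```text
the job is handed in; nothing more can be done
None
```

The job is handed in, though no verdict came back: the last images show the tab pointing at the tall plug at the -0.7 rad station, the key was pressed to its stop and is up again, and the arm is clear with no sign of touching any bystander.

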